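# Index the sample carousel one notch

### The arm

A 6-joint arm with a two-finger parallel gripper is mounted at the origin on a cart in front of the work surface, level with it; the furniture and walls round the work are solid. World frame = base frame: x ahead of the robot, y to its left, z up, the work surface at z = 0. Lengths are in m, angles in rad, forces in N, time in s.
With the tool pointing down it reaches from about 0.35 to 0.775 m from the base axis. Payload 7.3 kg.
Tool frame: the origin (TCP) lies between the finger pads; the fingertips stand 17 mm ahead of it and the grasp point (between the pads) lies 2 mm behind it; z points along the fingers, y is the line along which they close (so a half turn about z gives the same grasp; the last joint's range is limited). The gripper opens to 92 mm and grips with 3 to 60 N. Pads are 19 mm wide; open, the fingers measure 130 mm over their backs; the gripper's body (75 mm by 190 mm) begins 47 mm behind the grasp point.
Start: joints at [1.122, 0.342, 1.524, -0, 1.275, -0.146], TCP at [0.157, 0.501, 0.244] pointing down, gripper open.
Joint ranges: [-2.53, 2.53], [-0.77, 2.02], [0.04, 2.7], [-1, 4.14], [0.28, 2.66], [-3.11, 3.11]. Speed limits (rad/s): [2.57, 2.57, 3.14, 3.14, 3.14, 3.14].

### API

Orientations are given as a rotation vector (axis times angle).
In Python, from cell import robot, capture, spotter gives the robot as it stands.
- The arm moves only by the tool step_arm, never from a script. Its arguments are lists of equal length, an entry for each row: "gripper": the finger opening in cm, from 0 to 9.18; "dp": the shift along the tool's x, y, z in cm, a list of three; "twist": the turn about the tool's z in degrees. A call has 1 to 5 rows; each row shifts and turns the commanded pose from where the row before left it, along the tool's axes as they then stand; what a row does not reach is not made up. A row lasts 1/12 s, in which the tool goes at most 41.7 mm and 7.16 degrees, less where a joint would pass 70% of its speed; a pose out of reach is approached as far as the arm can. A call with a gripper value outside its range is refused whole. The fingers move at their own pace and stop on an object; "force" is the grip in N (left out, the last holds). Time passes only in rows, so rows that do not move let the fingers close. It gives the time, the measured TCP pose, the force, the opening and the grip force at its end, in the units of the state.
- robot.state(): the state, without advancing time (a new reading comes with each control period).
- capture(name): name is "side" or "top" or "wrist"; returns a dict with "frame" (384x512x3 uint8, red, green, blue), "fx", "fy", "cx", "cy" (pixels), "distortion" ([k1, k2, p1, p2, k3] as OpenCV has them; the pictures are not rectified), "origin" and "orientation" of the camera in the world; the wrist camera has in their place "T_tool_cam" (4x4, takes a point from camera to tool coordinates, whose origin is the TCP and whose axes are the flange's). Camera axes: x right, y down, z forward; pixel columns grow to the right and rows downward; lengths in m; the calibration is good to about 2 mm. A picture is of the moment at which its call begins: read the wrist's pose just before it. There is no depth.
- robot.hand_in(): hands the job in; it is judged then, once.
Trained networks look in the newest picture that a camera, given by its name, has taken for a name from the list of things; names that differ only in an ending like _2 or _b are one class to them, and where a whole thing is asked for, a point or a joint stands for the part that bears it (a point fixed in the world has none). Each returns a list of dicts, best first, with "score" (0 to 1); they miss things now and then, are a little off and sometimes report something else, mostly with a low value. They report only what shows in the picture. A call takes as long as a camera call.
- spotter.recognise(camera, thing): "xy" ([column, row] in pixels, amid what is visible of it).
The state is a dict: "t": time; "joints": joint angles; "dq": joint speeds; "tau": joint torques, N m; "eef_pos": TCP position; "ee_rot": TCP orientation; "ft_force": force on the tool from outside, world axes, zero at the start; "torque": the same for the moment, N m; "opening": finger opening in m; "grasp_force": force on a finger pad.
Only numpy, scipy, OpenCV 4.12 (cv2) and the standard library are available. Lean on these libraries where they do the work, as an engineer would, in place of code of your own. Each camera call takes 0.05 s, during which the arm holds its last target. There are 200 camera calls.

### The job

Bring the capped vial straight under the carousel's reading head: with a fingertip press the indexing plunger (the round dished button at the end of the turntable's arm) down to unlock the table, turn the table one notch towards the side that brings the vial there, and let the plunger come up and lock in that notch. Pick nothing up: do not touch the vial or the small weight in the pockets, do not bring the weight under the head, and leave the glassware beside the carousel where it is.

Things in the scene. Friction and masses are not known exactly. Their poses are not given: they have to be found in the camera images.
- carousel: carousel fixed to the bench: index plate 184 mm across, 28 to 36 mm up, six 14 mm rim notches; above it the turntable, 150 mm across, deck at 46 mm, hub and pocket collars to 58 mm. Origin on the turning axis at bench level, z up, x to the reading head's post (127 mm out, 155 mm high). The 36 mm head, 118 to 160 mm up, hangs 48 mm out along x. At turntable = 0 the plunger's arm points to -x
- axis (a point): point on the turning axis at the height of the hub's top, 58 mm above the bench
- read_point (a point): the spot under the reading head where a pocket's floor comes to stand, 48 mm from the axis, 46 mm above the bench; fixed
- turntable (a joint): turntable angle (rad), positive anticlockwise from above; at the start about 0, locked. Next notches at +1.047 and -1.047, about 0.03 play; end stops +-1.27. Turning needs about 0.1 N m; it stays where left. Six collared pockets, 20.5 mm wide, 12 mm deep, 48 mm from the axis, turn with it; at the start an empty one is under the head
- plunger (a joint): travel of the indexing plunger straight down (m): 0 up, locked in a notch; 0.013 fully down. The table is free at about 0.010 or more. Spring: about 3 N at the top, 7 N fully down. Let go between notches it stays about 0.009 down under the plate, slides along when the table is turned on, and jumps up at the next notch
- dish (a point): centre of the floor of the plunger's round black dished button, 120 mm from the axis on the table's arm; 70 mm above the bench when up, 57 mm fully down; turns with the table. 56 mm across outside; floor 48 mm wide inside an 8 mm high rim: shut fingertips fit in, and the rim lets them drag it sideways
- vial: sample vial with screw cap, 17 mm across, 48 mm tall, standing loose in one of the two pockets next to the head (60 degrees to either side, which one varies). Origin: centre of its underside, 46 mm above the bench; z up
- weight: small steel knob weight, 18 mm across, 28 mm tall, standing loose in the other of the two pockets next to the head. Origin: centre of its underside, 46 mm above the bench
- pocket_left (a point): centre of the floor of the pocket that starts 60 degrees anticlockwise from the head, seen from above; turns with the table
- pocket_right (a point): centre of the floor of the pocket that starts 60 degrees clockwise from the head, seen from above; turns with the table
- flask: glass conical flask, 64 mm across, 102 mm tall, about 0.2 m to the right of the carousel's axis; bystander. Origin: centre of its underside
- beaker: small glass beaker, 49 mm across, 56 mm tall, about 0.2 m to the left of the carousel's axis; bystander. Origin: centre of its underside

How it is judged:
On the way, in this order (a step that is already met when the one before it is completed fails the run):
1. the plunger is pressed down by the fingers, unlocking the table (value of joint plunger above 0.0085 m and contact force between the fingers and plunger above 0.5 N), for 0.1 s.
2. the table is turned out of its notch by more than 20 degrees ((value of joint turntable above 0.35 rad or value of joint turntable below -0.35 rad)), for 0.02 s.
At the end, for the whole second after the job is handed in: Table one notch (60 degrees, within about 3) from its start, plunger up (under 3 mm down), vial upright in its pocket within 8 mm of the read point, weight still in its own pocket, flask and beaker within 20 mm of where they stood (value of joint plunger below 0.003 m and (value of joint turntable between 0.99 and 1.105 rad or value of joint turntable between -1.105 and -0.99 rad) and velocity of joint turntable between -0.05 and 0.05 rad/s and horizontal distance between vial and read_point below 0.008 m and angle between vial's own z axis and vertical below 0.2 rad and height (world z) of vial below 0.052 m and (distance between weight and pocket_left below 0.008 m or distance between weight and pocket_right below 0.008 m) and distance of each of flask, beaker from where it was at the start of the episode below 0.02 m); the robot touches nothing.
It fails at once if the vial or the weight is lifted from its pocket (height (world z) of any of vial, weight above 0.054 m).
It fails at once if the robot touches the vial or the weight (contact force between any of the arm, the fingers and vial above 0.5 N or contact force between any of the arm, the fingers and weight above 0.5 N).
It fails at once if the weight is brought under the reading head (horizontal distance between weight and read_point below 0.015 m).
It fails at once if the flask or the beaker is shoved or knocked over (distance of any of flask, beaker from where it was at the start of the episode above 0.02 m).
It also fails if it takes over 35 s, if anything falls off the work surface, if the arm or the gripper's body presses on something with over 40 N, if the wrist force passes 120 N, or if a joint passes its speed limit or range.

## Working session

There is one attempt and no reset: what is moved stays moved. The work goes in short steps, Python scripts to look and compute and a tool call to move; the robot and the scene stay as the last step left them, time stands still between calls to the robot, and variables do not carry over. Pictures are saved under pics/ and viewed, at most 10 in all, crops included, and the job is handed in when it is done.

Besides the shell and the picture viewer there is one more tool, called by a JSON object that holds its "op" and its "data", one argument or row to a line. step_arm: Moves the arm, as the interface text tells. Its arguments: {"type":"object","properties":{"gripper":{"type":"array","items":{"type":"number"}},"dp":{"type":"array","items":{"type":"array","items":{"type":"number"}}},"twist":{"type":"array","items":{"type":"number"}},"force":{"type":"number"}},"required":["gripper","dp","twist"]}

```bash
mkdir -p pics
cat > h.py <<'E'
import numpy as np, cv2
from cell import robot, capture, spotter
from scipy.spatial.transform import Rotation as R
def cam(c, s=None):
    K=np.array([[c["fx"],0,c["cx"]],[0,c["fy"],c["cy"]],[0,0,1.]]); D=np.array(c["distortion"],float)
    if "T_tool_cam" in c:
        T=np.eye(4);T[:3,:3]=R.from_rotvec(s["ee_rot"]).as_matrix();T[:3,3]=s["eef_pos"];T=T@np.array(c["T_tool_cam"]);return K,D,T[:3,3],T[:3,:3]
    o=np.array(c["orientation"],float)
    M=o if o.shape==(3,3) else R.from_rotvec(o).as_matrix()
    return K,D,np.array(c["origin"]),M
def at_z(c,xy,z,s=None):
    K,D,o,M=cam(c,s)
    u=cv2.undistortPoints(np.array([[xy]],float),K,D)[0,0]
    d=M@np.array([u[0],u[1],1]); return o+d*(z-o[2])/d[2]
def proj(c,P,s=None):
    K,D,o,M=cam(c,s)
    return cv2.projectPoints((np.atleast_2d(P)-o)@M,np.zeros(3),np.zeros(3),K,D)[0][:,0]
E
python3 - <<'E'
from h import *
s=robot.state();print(s)
Z=dict(dish=.07,axis=.058,vial=.07,weight=.06,flask=.04,beaker=.03,carousel=.05)
for n in ("top","side"):
    c=capture(n);print(n,c["origin"],c["orientation"])
    cv2.imwrite(f"pics/{n}0.png",c["frame"][:,:,::-1])
    for k,z in Z.items():
        for r in spotter.recognise(n,k)[:2]: print(k,r["score"],r["xy"],at_z(c,r["xy"],z).round(4))
E
```

```text
{'t': 0.0, 'joints': array([ 1.12198302e+00,  3.42707910e-01,  1.52500250e+00,  5.77437509e-06,
        1.27540404e+00, -1.45976241e-01]), 'dq': array([-3.56710056e-04, -1.56612202e-05, -4.37599401e-04, -2.07001384e-04,
       -5.62075911e-04,  3.72351933e-04]), 'tau': array([ 1.16684889e-03, -4.31244063e+01, -2.44220692e+01,  7.17830588e-02,
        5.60155569e-02, -1.13517217e-04]), 'eef_pos': array([0.15637047, 0.50077732, 0.2430577 ]), 'ee_rot': array([-4.73814103e-01, -3.10519960e+00,  2.28263586e-03]), 'ft_force': array([0.07205407, 0.1730713 , 0.53534038]), 'torque': array([ 0.00306394, -0.00440583, -0.01347722]), 'grasp_force': 0.0, 'opening': 0.09177571279347047}
top [0.48825733 0.0105858  1.29133618] [-2.14531102  2.18810685 -0.06971016]
dish 0.78 [294.0, 231.5] [ 0.481 -0.105  0.07 ]
dish 0.33 [273.3, 195.1] [ 0.5859 -0.0488  0.07  ]
axis 0.78 [275.8, 193.0] [ 0.5928 -0.0568  0.058 ]
weight 0.7 [274.3, 194.5] [ 0.5884 -0.0522  0.06  ]
weight 0.52 [283.6, 198.2] [ 0.5771 -0.0788  0.06  ]
flask 0.64 [339.5, 153.1] [ 0.7086 -0.2485  0.04  ]
flask 0.39 [277.2, 192.9] [ 0.5945 -0.0619  0.04  ]
beaker 0.58 [203.3, 209.9] [0.5494 0.1572 0.03  ]
carousel 0.76 [275.3, 191.1] [ 0.5991 -0.0559  0.05  ]
carousel 0.33 [283.6, 197.8] [ 0.579  -0.0795  0.05  ]
side [0.53186839 0.78160225 0.68304604] [-0.1038079   2.77482432 -1.34960295]
axis 0.76 [250.2, 181.7] [ 0.6231 -0.0319  0.058 ]
vial 0.53 [254.6, 181.8] [ 0.6115 -0.0165  0.07  ]
vial 0.47 [255.6, 184.2] [ 0.6085 -0.0079  0.07  ]
weight 0.62 [243.9, 166.1] [ 0.6434 -0.0893  0.06  ]
flask 0.66 [222.1, 130.4] [ 0.7246 -0.283   0.04  ]
beaker 0.62 [281.0, 249.5] [0.5454 0.1494 0.03  ]
beaker 0.36 [310.4, 157.9] [ 0.4832 -0.1768  0.03  ]
carousel 0.69 [252.9, 181.9] [ 0.6179 -0.042   0.05  ]
```

Run:
```python
import cv2,numpy as np
a=cv2.imread("pics/top0.png")[120:270,190:370];b=cv2.imread("pics/side0.png")[80:280,190:360]
a=cv2.resize(a,None,fx=2.2,fy=2.2,interpolation=2);b=cv2.resize(b,None,fx=2.3,fy=2.3,interpolation=2)
h=max(a.shape[0],b.shape[0]);o=np.zeros((h,a.shape[1]+b.shape[1],3),np.uint8);o[:a.shape[0],:a.shape[1]]=a;o[:b.shape[0],a.shape[1]:]=b
cv2.imwrite("pics/both0.png",o);print(o.shape)
```

```text
(460, 787, 3)
```

View pics/both0.png

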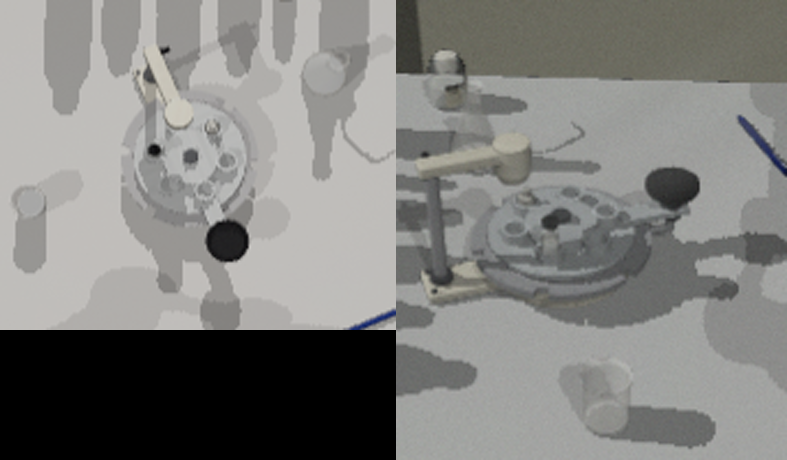

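The vial (black cap, crop ≈(154,150) in the top view) stands to the left, i.e. anticlockwise, of the head. The weight (≈(212,127)) is to the right. So the table has to turn clockwise (−1.047), and the dish goes from ≈(294,231) px towards +y. Next I refine the geometry and plan the approach.

```bash
cat >> h.py <<'E'
def dark(f,t=60,roi=None):
    m=(f.max(2)<t).astype(np.uint8)
    n,l,st,ce=cv2.connectedComponentsWithStats(m)
    return sorted([(int(st[i,4]),ce[i].round(1),st[i,:4].tolist()) for i in range(1,n)],key=lambda a:-a[0])
def delta(s,P):
    M=R.from_rotvec(s["ee_rot"]).as_matrix(); return (M.T@(np.array(P)-s["eef_pos"])*100).round(2)
E
python3 - <<'E'
from h import *
s=robot.state();print(R.from_rotvec(s["ee_rot"]).as_matrix().round(3))
c=capture("top")
for d in dark(c["frame"])[:5]: print(d, at_z(c,d[1],.078).round(4), at_z(c,d[1],.094).round(4))
print(proj(c,[[.5928,-.0568,.058],[.709,-.0066,.155]]))
print(delta(s,[.481,-.105,.2]))
E
```

```text
[[-0.955  0.298  0.   ]
 [ 0.298  0.955  0.   ]
 [-0.     0.    -1.   ]]
(7839, array([97.4, 82.4]), [18, 28, 195, 92]) [0.9291 0.4609 0.078 ] [0.9233 0.4549 0.094 ]
(2582, array([264.5, 322.6]), [224, 299, 73, 44]) [ 0.2304 -0.0153  0.078 ] [ 0.2338 -0.015   0.094 ]
(1157, array([425.4, 167. ]), [407, 148, 41, 39]) [ 0.6565 -0.4829  0.078 ] [ 0.6543 -0.4764  0.094 ]
(954, array([ 25.6, 371.8]), [0, 355, 80, 29]) [0.103  0.6561 0.078 ] [0.1081 0.6476 0.094 ]
(329, array([119.4,  37.4]), [100, 26, 47, 23]) [1.065  0.3966 0.078 ] [1.0574 0.3915 0.094 ]
[[275.80777834 193.00183171]
 [257.94599246 147.32916264]]
[-49.04 -48.18   4.37]
```

{"op": "step_arm", "data": {
  "gripper": [0, 0, 0, 0, 0],
  "dp": [
    [-2.5, -2.5, 0],
    [-2.5, -2.5, 0],
    [-2.5, -2.5, 0],
    [-2.5, -2.5, 0],
    [-2.5, -2.5, 0]
  ],
  "twist": [0, 0, 0, 0, 0],
  "force": 20
}}

```text
t: 1.27
eef_pos: [0.2389, 0.3431, 0.2438]
ee_rot: [0.473, 3.105, 0.0]
ft_force: [0.9, 0.7, -0.0]
opening: 0.0629
grasp_force: 0.0
```

{"op": "step_arm", "data": {
  "gripper": [0, 0, 0, 0, 0],
  "dp": [
    [-2.5, -2.5, 0],
    [-2.5, -2.5, 0],
    [-2.5, -2.5, 0],
    [-2.5, -2.5, 0],
    [-2.5, -2.5, 0]
  ],
  "twist": [0, 0, 0, 0, 0]
}}

```text
t: 1.68
eef_pos: [0.321, 0.1864, 0.244]
ee_rot: [0.473, 3.105, 0.001]
ft_force: [1.2, 0.7, -0.3]
opening: 0.0296
grasp_force: 0.0
```

{"op": "step_arm", "data": {
  "gripper": [0, 0, 0, 0, 0],
  "dp": [
    [-2.5, -2.5, 0],
    [-2.5, -2.5, 0],
    [-2.5, -2.5, 0],
    [-2.5, -2.5, 0],
    [0, 0, 0]
  ],
  "twist": [0, 0, 0, 0, 0]
}}

```text
t: 2.1
eef_pos: [0.3889, 0.0582, 0.244]
ee_rot: [0.481, 3.102, -0.002]
ft_force: [0.0, 0.0, -0.2]
opening: 0.0007
grasp_force: 0.0
```

Run:
```python
from h import *
s=robot.state();print(s["t"],s["eef_pos"],s["opening"],s["joints"]);c=capture("wrist");print(np.array(c["T_tool_cam"]).round(3))
cv2.imwrite("pics/w1.png",c["frame"][:,:,::-1])
for k,z in dict(dish=.07,axis=.058,vial=.08,weight=.06).items():
  for r in spotter.recognise("wrist",k)[:2]: print(k,r["score"],r["xy"],at_z(c,r["xy"],z,s).round(4))
for d in dark(c["frame"],50)[:5]: print(d, at_z(c,d[1],.076,s).round(4))
print(delta(s,[.481,-.105,.15]))
```

```text
2.1 [0.38891583 0.05819935 0.24397333] 0.0007267976232678052 [-0.04558674  0.09618807  1.84782877 -0.00192029  1.1951474  -1.30773623]
[[-0.001 -0.952 -0.306  0.083]
 [ 1.    -0.001 -0.     0.001]
 [ 0.    -0.306  0.952 -0.141]
 [ 0.     0.     0.     1.   ]]
axis 0.47 [248.4, 309.1] [ 0.5773 -0.0091  0.058 ]
(22269, array([275.4, 348.7]), [0, 298, 512, 86]) [0.6427 0.0118 0.076 ]
(8368, array([329.6, 279.5]), [248, 231, 247, 85]) [0.5496 0.1143 0.076 ]
(8091, array([181.2, 282.1]), [17, 245, 231, 76]) [ 0.4933 -0.0762  0.076 ]
(7655, array([196.3,  37.2]), [113, 0, 153, 91]) [0.2281 0.0495 0.076 ]
(301, array([ 50.5, 289.4]), [16, 283, 74, 10]) [ 0.4508 -0.252   0.076 ]
[-13.7  -12.75   9.45]
```

View pics/w1.png

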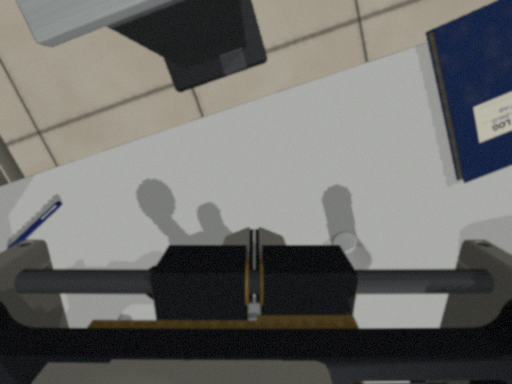

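The wrist view shows only bench, with the closed fingers at ≈(253,280) and the dish hidden behind them. I'll fix the dish from the fixed cameras instead.

Run:
```python
from h import *
from scipy.optimize import least_squares
obs=[]
for n,r,zc in (("top",(270,205,320,255),.076),("side",(285,140,325,180),.07)):
    c=capture(n);f=c["frame"].copy();x0,y0,x1,y1=r
    for t in (50,70,90):
        for a,ce,bb in dark(f[y0:y1,x0:x1],t)[:2]:
            p=ce+[x0,y0];print(n,t,a,p,bb,at_z(c,p,zc).round(4))
    g=f[...].copy()
    for k in ("dish","axis","vial","weight","read_point"):
        try:
            for q in spotter.recognise(n,k)[:1]: print(k,q)
        except Exception as e: print(e)
    cv2.imwrite(f"pics/{n}1.png",g[:,:,::-1])
s=robot.state();print(s["eef_pos"])
```

```text
top 50 274 [293.  229.2] [14, 15, 19, 19] [ 0.4875 -0.1018  0.076 ]
top 70 284 [293.  229.2] [14, 15, 19, 19] [ 0.4875 -0.1018  0.076 ]
top 90 293 [292.9 229. ] [14, 15, 19, 19] [ 0.4881 -0.1015  0.076 ]
dish {'xy': [294.8, 229.8], 'score': 0.65}
axis {'xy': [274.7, 192.3], 'score': 0.81}
read_point {'xy': [276.4, 192.0], 'score': 0.85}
side 50 104 [313.4 164.5] [19, 18, 18, 13] [ 0.4795 -0.0911  0.07  ]
side 50 1 [302. 165.] [17, 25, 1, 1] [ 0.5062 -0.0876  0.07  ]
side 70 310 [309.9 161. ] [14, 13, 23, 19] [ 0.4875 -0.1051  0.07  ]
side 70 8 [309.8 174.9] [22, 34, 6, 3] [ 0.4884 -0.0496  0.07  ]
side 90 392 [308.9 163.5] [7, 13, 30, 27] [ 0.49   -0.0946  0.07  ]
side 90 11 [287.6 174.4] [1, 33, 5, 4] [ 0.5388 -0.0486  0.07  ]
dish {'xy': [308.2, 161.0], 'score': 0.56}
axis {'xy': [253.3, 183.1], 'score': 0.94}
vial {'xy': [254.8, 182.6], 'score': 0.47}
weight {'xy': [244.3, 165.5], 'score': 0.6}
read_point {'xy': [251.8, 182.0], 'score': 0.58}
[0.38624947 0.06273224 0.24371373]
```

Run:
```python
from h import *
from scipy.optimize import least_squares
c=capture("top");f=c["frame"]
cap=dark(f[175:200,250:272],70)[:2];print(cap)
def model(p):
    x,y,a=p; P=lambda r,b,z:[x+r*np.cos(a+b),y+r*np.sin(a+b),z]
    return np.array([P(.12,np.pi,.078),P(0,0,.058),P(.048,0,.16),P(.048,np.pi/3,.094),P(.048,-np.pi/3,.074)])
obs=np.array([[293,229.2],[276,192],[271.4,171.4],cap[0][1]+[250,175] if cap else [260,188.2],[286.4,177.7]])
w=np.array([3,1,1,2,1.])[:,None]
r=least_squares(lambda p:((proj(c,model(p))-obs)*w).ravel(),[.593,-.057,.4],loss="soft_l1")
print(r.x,np.degrees(r.x[2]),(proj(c,model(r.x))-obs).round(1).tolist());print(model(r.x).round(4))
x,y,a=r.x;n=np.linspace(0,2*np.pi,73)
g=cv2.resize(f[110:260,190:350,::-1].copy(),None,fx=4,fy=4,interpolation=2)
def cir(R_,z,col,cx=x,cy=y):
    q=proj(c,np.c_[cx+R_*np.cos(n),cy+R_*np.sin(n),n*0+z]); cv2.polylines(g,[((q-[190,110]+.5)*4).astype(int).reshape(-1,1,2)],True,col,1)
cir(.092,.036,(0,0,255));cir(.075,.046,(0,200,0))
for m,rr in zip(model(r.x),(.028,.008,.018,.0085,.009)): cir(rr,m[2],(255,0,0),m[0],m[1])
cv2.imwrite("pics/fit.png",g)
```

```text
[(22, array([ 9.9, 12.9]), [8, 11, 5, 5])]
[ 0.59840331 -0.05765393  0.37694545] 21.597383178548462 [[0.1, 0.3], [0.1, -0.9], [-0.4, -0.3], [-0.1, -0.1], [0.0, -0.4]]
[[ 0.4868 -0.1018  0.078 ]
 [ 0.5984 -0.0577  0.058 ]
 [ 0.643  -0.04    0.16  ]
 [ 0.6054 -0.0102  0.094 ]
 [ 0.636  -0.0875  0.074 ]]
```

View pics/fit.png

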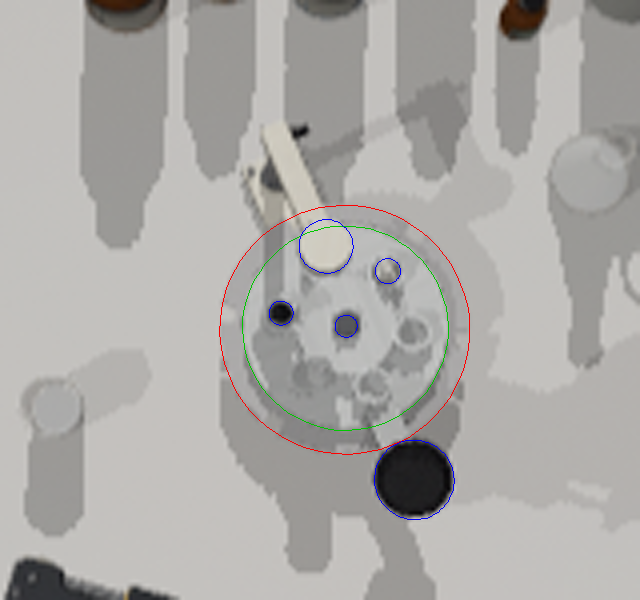

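The overlay fits well: dish, hub, head, black vial cap and weight all fall on their projected circles. That gives the axis at (0.598, −0.058), yaw 21.6°, and the dish at (0.487, −0.102).

Run:
```python
from h import *
s=robot.state();print(s["eef_pos"],R.from_rotvec(s["ee_rot"]).as_matrix().round(3)[:, :2].T,delta(s,[.487,-.102,.15]),delta(s,[.487,-.102,.11]))
```

```text
[0.38622657 0.06268537 0.24369376] [[-0.954  0.298  0.   ]
 [ 0.298  0.954  0.   ]] [-14.53 -12.71   9.37] [-14.53 -12.71  13.37]
```

{"op": "step_arm", "data": {
  "gripper": [0, 0, 0, 0, 0],
  "dp": [
    [-2.4, -2.1, 1],
    [-2.4, -2.1, 1],
    [-2.4, -2.1, 1],
    [-2.4, -2.1, 1],
    [-2.4, -2.1, 1]
  ],
  "twist": [0, 0, 0, 0, 0]
}}

```text
t: 3.42
eef_pos: [0.4701, -0.0748, 0.1932]
ee_rot: [0.474, 3.105, 0.0]
ft_force: [0.5, 0.2, 0.5]
opening: 0.0006
grasp_force: 0.0
```

{"op": "step_arm", "data": {
  "gripper": [0, 0, 0, 0, 0],
  "dp": [
    [-1.5, -1.3, 2],
    [-1.0, -0.9, 2],
    [0, 0, 1],
    [0, 0, 0],
    [0, 0, 0]
  ],
  "twist": [0, 0, 0, 0, 0]
}}

```text
t: 3.83
eef_pos: [0.4864, -0.1017, 0.1433]
ee_rot: [-0.474, -3.104, -0.001]
ft_force: [-0.2, 1.0, 0.4]
opening: 0.0003
grasp_force: 0.0
```

Run:
```python
from h import *
s=robot.state();print(s["t"],s["eef_pos"],s["ft_force"],delta(s,[.487,-.102,.0875]))
```

```text
3.8333 [ 0.48643016 -0.10170712  0.1433036 ] [-0.19915462  1.04196931  0.4261872 ] [-0.07 -0.01  5.58]
```

{"op": "step_arm", "data": {
  "gripper": [0, 0, 0, 0, 0],
  "dp": [
    [0, 0, 2],
    [0, 0, 1.5],
    [0, 0, 1],
    [0, 0, 0.7],
    [0, 0, 0]
  ],
  "twist": [0, 0, 0, 0, 0]
}}

```text
t: 4.25
eef_pos: [0.4864, -0.1014, 0.0912]
ee_rot: [-0.473, -3.105, -0.0]
ft_force: [-0.3, 0.1, -0.5]
opening: 0.0004
grasp_force: 0.0
```

{"op": "step_arm", "data": {
  "gripper": [0, 0, 0, 0],
  "dp": [
    [0, 0, 0.4],
    [0, 0, 0.4],
    [0, 0, 0.2],
    [0, 0, 0]
  ],
  "twist": [0, 0, 0, 0]
}}

```text
t: 4.58
eef_pos: [0.4875, -0.1019, 0.0822]
ee_rot: [0.474, 3.104, -0.0]
ft_force: [0.4, 1.0, 3.9]
opening: 0.0006
grasp_force: 2.3
```

{"op": "step_arm", "data": {
  "gripper": [0, 0, 0, 0, 0],
  "dp": [
    [0, 0, 0.3],
    [0, 0, 0.3],
    [0, 0, 0.15],
    [0, 0, 0],
    [0, 0, 0]
  ],
  "twist": [0, 0, 0, 0, 0]
}}

```text
t: 5.0
eef_pos: [0.4876, -0.102, 0.0751]
ee_rot: [0.473, 3.103, -0.0]
ft_force: [0.2, 0.4, 6.6]
opening: 0.0003
grasp_force: 3.3
```

Run:
```python
from h import *
s=robot.state();print(s["t"],s["eef_pos"],s["ft_force"])
A=np.array([.5984,-.0577]);M=R.from_rotvec(s["ee_rot"]).as_matrix()[:2,:2]
p=s["eef_pos"][:2]
for th in range(5,66,5):
    a=np.radians(201.6-th);q=A+.12*np.array([np.cos(a),np.sin(a)]);print(th,q.round(4),((q-p)@M*100).round(2));p=q
```

```text
5.0 [ 0.48761629 -0.10201572  0.07507361] [0.20649374 0.4002765  6.58580203]
5 [ 0.4834 -0.092 ] [0.7  0.83]
10 [ 0.4809 -0.0818] [0.55 0.89]
15 [ 0.4792 -0.0715] [0.47 0.94]
20 [ 0.4784 -0.0611] [0.38 0.97]
25 [ 0.4786 -0.0506] [0.3 1. ]
30 [ 0.4797 -0.0402] [0.21 1.03]
35 [ 0.4817 -0.0299] [0.12 1.04]
40 [ 0.4845 -0.0198] [0.03 1.05]
45 [ 0.4883 -0.01  ] [-0.06  1.04]
50 [ 0.4928 -0.0006] [-0.16  1.04]
55 [0.4982 0.0084] [-0.25  1.02]
60 [0.5044 0.0168] [-0.33  0.99]
65 [0.5112 0.0248] [-0.42  0.96]
```

{"op": "step_arm", "data": {
  "gripper": [0, 0, 0, 0, 0],
  "dp": [
    [0.35, 0.4, 0],
    [0.3, 0.43, 0],
    [0.27, 0.45, 0],
    [0.28, 0.45, 0],
    [0.25, 0.47, 0]
  ],
  "twist": [0, 0, 0, 0, 0]
}}

```text
t: 5.42
eef_pos: [0.4806, -0.0768, 0.0753]
ee_rot: [0.474, 3.102, -0.001]
ft_force: [1.2, -0.8, 6.4]
opening: 0.0007
grasp_force: 3.3
```

{"op": "step_arm", "data": {
  "gripper": [0, 0, 0, 0, 0],
  "dp": [
    [0.22, 0.48, 0],
    [0.4, 0.97, 0],
    [0.3, 1.0, 0],
    [0.2, 1.03, 0],
    [0, 0, 0]
  ],
  "twist": [0, 0, 0, 0, 0]
}}

```text
t: 5.83
eef_pos: [0.4803, -0.0389, 0.0753]
ee_rot: [0.472, 3.103, 0.0]
ft_force: [1.0, 0.7, 7.9]
opening: 0.0006
grasp_force: 3.3
```

Run:
```python
from h import *
s=robot.state();print(s["t"],s["eef_pos"],s["ft_force"])
c=capture("top");f=c["frame"];g=cv2.resize(f[110:260,190:350,::-1],None,fx=4,fy=4,interpolation=2)
cv2.imwrite("pics/t3.png",g)
cap=dark(f[160:200,250:275],70)[:3];print(cap)
for d in cap: print(at_z(c,d[1]+[250,160],.094))
```

```text
5.8333 [ 0.48027253 -0.03887771  0.07526067] [1.03781722 0.74167959 7.9208612 ]
[(20, array([13. , 19.9]), [11, 18, 5, 5])]
[ 0.62754172 -0.01973262  0.094     ]
```

View pics/t3.png

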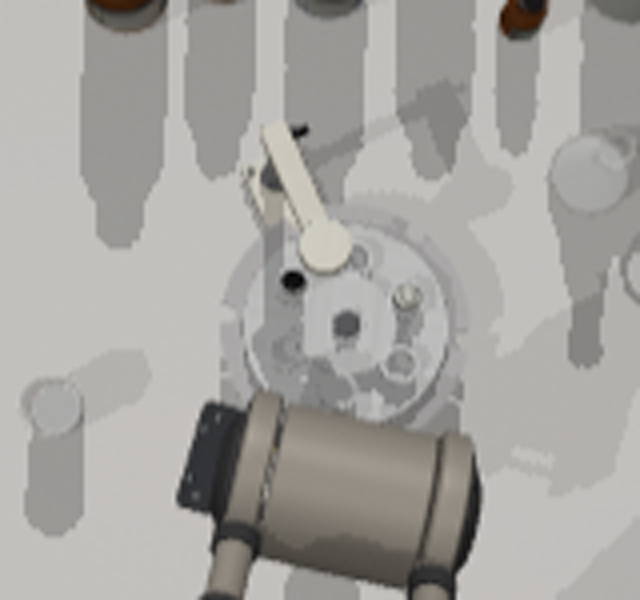

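The black cap has moved to crop ≈(293,281), which is 29° of clockwise turn, and the weight at ≈(407,297) is moving away from the head. I'll continue to about 50°, then ease up so the plunger slides under the plate, and creep into the notch.

{"op": "step_arm", "data": {
  "gripper": [0, 0, 0, 0, 0],
  "dp": [
    [0.06, 0.5, 0],
    [0.06, 0.9, 0],
    [0, 1.0, 0],
    [-0.08, 1.0, 0],
    [0, 0, 0]
  ],
  "twist": [0, 0, 0, 0, 0]
}}

```text
t: 6.3
eef_pos: [0.4902, -0.0064, 0.0752]
ee_rot: [0.472, 3.103, 0.0]
ft_force: [0.5, 0.4, 7.1]
opening: 0.0007
grasp_force: 3.3
```

{"op": "step_arm", "data": {
  "gripper": [0, 0, 0],
  "dp": [
    [0, 0, -0.35],
    [0, 0, -0.3],
    [0, 0, 0]
  ],
  "twist": [0, 0, 0]
}}

```text
t: 6.55
eef_pos: [0.489, -0.0073, 0.0812]
ee_rot: [0.474, 3.105, 0.0]
ft_force: [-0.8, -0.0, -0.3]
opening: 0.0004
grasp_force: 0.0
```

```bash
cat > look.py <<'E'
from h import *
s=robot.state();print(s["t"],s["eef_pos"],s["ft_force"],s["torque"])
A=np.array([.5984,-.0577]);M=R.from_rotvec(s["ee_rot"]).as_matrix()[:2,:2]
v=s["eef_pos"][:2]-A;print("tcp turn",201.6-np.degrees(np.arctan2(v[1],v[0]))%360,"r",np.hypot(*v))
c=capture("top");f=c["frame"]
for d in dark(f[155:200,250:285],70)[:3]:
    q=at_z(c,d[1]+[250,155],.094)[:2]-A;print(d,"vial turn",81.6-np.degrees(np.arctan2(q[1],q[0])),np.hypot(*q))
for th in (55,60,65):
    a=np.radians(201.6-th);q=A+.12*np.array([np.cos(a),np.sin(a)]);print(th,((q-s["eef_pos"][:2])@M*100).round(2))
E
python3 look.py
```

```text
6.55 [ 0.48902307 -0.00732079  0.08117551] [-0.79431037 -0.01935064 -0.30004896] [-0.01883521 -0.05343749  0.00649527]
tcp turn 46.33088405765048 r 0.12042166400401971
(9, array([15.2, 22.4]), [14, 21, 4, 4]) vial turn 40.39426000085277 0.04798338377970244
(1, array([7., 1.]), [7, 1, 1, 1]) vial turn 52.92337331397472 0.1112753430022954
55 [-0.41  1.77]
60 [-0.74  2.76]
65 [-1.16  3.72]
```

{"op": "step_arm", "data": {
  "gripper": [0, 0, 0, 0, 0],
  "dp": [
    [-0.09, 0.45, 0],
    [-0.1, 0.45, 0],
    [-0.12, 0.45, 0],
    [-0.13, 0.45, 0],
    [-0.14, 0.4, 0]
  ],
  "twist": [0, 0, 0, 0, 0]
}}

```text
t: 7.02
eef_pos: [0.5013, 0.0122, 0.0806]
ee_rot: [-0.473, -3.105, 0.001]
ft_force: [-1.6, -3.6, 1.1]
opening: 0.0005
grasp_force: 1.5
```

{"op": "step_arm", "data": {
  "gripper": [0, 0, 0, 0],
  "dp": [
    [-0.1, 0.3, 0],
    [-0.1, 0.25, 0],
    [-0.08, 0.2, 0],
    [0, 0, 0]
  ],
  "twist": [0, 0, 0, 0]
}}

```text
t: 7.35
eef_pos: [0.5066, 0.0191, 0.0811]
ee_rot: [0.474, 3.105, 0.002]
ft_force: [-0.0, 2.2, 5.8]
opening: 0.0004
grasp_force: 2.7
```

```bash
python3 look.py
```

```text
7.35 [0.50660781 0.01907443 0.08108248] [-0.01691958  2.18177755  5.82158231] [ 0.42404575 -0.03804677  0.01655491]
tcp turn 61.508905748554156 r 0.11966670021938308
(1, array([7., 1.]), [7, 1, 1, 1]) vial turn 52.92337331397472 0.1112753430022954
55 [ 0.48 -1.27]
60 [ 0.15 -0.28]
65 [-0.27  0.68]
```

{"op": "step_arm", "data": {
  "gripper": [0, 0, 0, 0, 0],
  "dp": [
    [0, 0, -0.3],
    [0, 0, -0.3],
    [0, 0, -0.3],
    [0, 0, -0.8],
    [0, 0, -1.5]
  ],
  "twist": [0, 0, 0, 0, 0]
}}

```text
t: 7.82
eef_pos: [0.5046, 0.0182, 0.112]
ee_rot: [-0.473, -3.102, 0.0]
ft_force: [-0.2, 0.3, 0.1]
opening: 0.0006
grasp_force: 0.0
```

{"op": "step_arm", "data": {
  "gripper": [0, 0, 0, 0, 0],
  "dp": [
    [0, 0, -3],
    [0, 0, -4],
    [0, 0, -4],
    [4, 0, 0],
    [4, 0, 0]
  ],
  "twist": [0, 0, 0, 0, 0]
}}

```text
t: 8.23
eef_pos: [0.4314, 0.0416, 0.2256]
ee_rot: [0.475, 3.098, 0.001]
ft_force: [-0.8, 1.3, -0.6]
opening: 0.0003
grasp_force: 0.0
```

{"op": "step_arm", "data": {
  "gripper": [0, 0, 0, 0, 0],
  "dp": [
    [0, 4, 0],
    [0, 4, 0],
    [0, 4, 0],
    [0, 4, 0],
    [0, 4, 0]
  ],
  "twist": [0, 0, 0, 0, 0]
}}

```text
t: 8.65
eef_pos: [0.4891, 0.2346, 0.2234]
ee_rot: [0.474, 3.105, -0.0]
ft_force: [0.7, -0.1, 0.2]
opening: 0.0005
grasp_force: 0.0
```

```bash
python3 look.py
python3 - <<'E'
from h import *
o=[]
for n,(x0,y0,x1,y1) in (("top",(210,130,350,260)),("side",(200,90,340,220))):
    c=capture(n);f=c["frame"];o.append(cv2.resize(f[y0:y1,x0:x1,::-1],(392,364),interpolation=2))
    if n=="top":
        for d in dark(f[195:250,245:310],70)[:3]: q=at_z(c,d[1]+[245,195],.078)[:2]-[.5984,-.0577];print(d,q,np.hypot(*q),201.6-np.degrees(np.arctan2(q[1],q[0])))
cv2.imwrite("pics/end.png",np.hstack(o));print(robot.state()["eef_pos"])
E
```

```text
8.65 [0.4891229  0.23460226 0.22336664] [ 0.71808461 -0.07699372  0.1902415 ] [-0.04142669  0.01866381 -0.03430359]
tcp turn 91.10176063541117 r 0.3120610395033367
(1, array([7., 1.]), [7, 1, 1, 1]) vial turn 52.92337331397472 0.1112753430022954
55 [ -7.62 -21.32]
60 [ -7.95 -20.33]
65 [ -8.37 -19.37]
(261, array([ 7.6, 29.5]), [0, 21, 17, 18]) [-0.09543532  0.06986509] 0.1182752324850858 57.80664351867506
[0.48899597 0.23503426 0.22243609]
```

View pics/end.png

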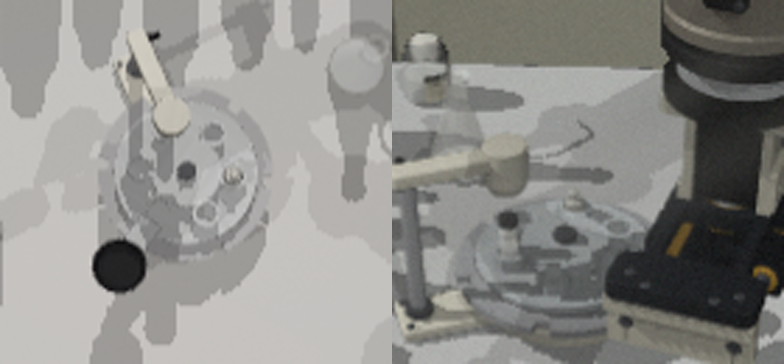

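The vial now stands below the head (side view ≈(508,235) under the head at ≈(505,160)). The dish is at top-view crop ≈(119,265), and the blob ROI clipped it, so I'm re-measuring the angle.

Run:
```python
from h import *
c=capture("top");f=c["frame"]
for z in (.078,.069): print(z)
for d in dark(f[195:250,225:290],70)[:2]:
    for z in (.078,.0725):
        q=at_z(c,d[1]+[225,195],z)[:2]-[.5984,-.0577];print(d,z,np.hypot(*q),201.6-np.degrees(np.arctan2(q[1],q[0])))
c=capture("side");f=c["frame"]
for d in dark(f[155:190,225:275],70)[:3]:
    q=at_z(c,d[1]+[225,155],.094)[:2];print(d,q)
a=np.radians(21.6);print("read",.5984+.048*np.cos(a),-.0577+.048*np.sin(a))
```

```text
0.078
0.069
(274, array([27.1, 29.5]), [18, 21, 19, 18]) 0.078 0.11909514458932981 58.3637870458183
(274, array([27.1, 29.5]), [18, 21, 19, 18]) 0.0725 0.11904977389155366 58.38826000660299
(30, array([36.9, 18.8]), [34, 16, 7, 6]) [ 0.59478413 -0.01502184]
(28, array([16.3, 13. ]), [14, 11, 6, 5]) [ 0.6423259  -0.03414679]
read 0.6430292713226361 -0.04003002147113546
```

{"op": "step_arm", "data": {
  "gripper": [0, 0, 0, 0, 0],
  "dp": [
    [0, 4, 0],
    [2, 3.5, 0],
    [2, 3.5, 0],
    [3, 2, 0],
    [4, 0, 0]
  ],
  "twist": [0, 0, 0, 0, 0]
}}

```text
t: 9.32
eef_pos: [0.4243, 0.3911, 0.2223]
ee_rot: [0.477, 3.104, 0.002]
ft_force: [-1.0, -0.6, -0.2]
opening: 0.0006
grasp_force: 0.0
```

{"op": "step_arm", "data": {
  "gripper": [0, 0, 0, 0, 0],
  "dp": [
    [4, 0, 0],
    [4, 0, 0],
    [4, 0, 0],
    [0, 0, 0],
    [0, 0, 0]
  ],
  "twist": [0, 0, 0, 0, 0]
}}

```text
t: 9.73
eef_pos: [0.3074, 0.425, 0.2235]
ee_rot: [0.471, 3.105, 0.0]
ft_force: [0.0, -0.4, 0.7]
opening: 0.0005
grasp_force: 0.0
```

Run:
```python
from h import *
A=np.array([.5984,-.0577]);ct=capture("top");f=ct["frame"]
d=dark(f[195:250,225:290],70)[0];pt=d[1]+[225,195]
c=capture("side");f=c["frame"]
for e in dark(f[150:260,265:345],70)[:3]: print(e[0],e[1]+[265,150],e[2])
th=np.radians(201.6-60)
for down in (0,.009):
    n=np.linspace(0,2*np.pi,60);q=A+.12*np.array([np.cos(th),np.sin(th)])
    P=proj(c,np.c_[q[0]+.028*np.cos(n),q[1]+.028*np.sin(n),n*0+.078-down]);print(down,P.min(0),P.max(0))
s=robot.state();print(s["t"],s["eef_pos"])
cv2.imwrite("pics/side_end.png",cv2.resize(f[100:260,200:400,::-1],None,fx=3,fy=3,interpolation=2))
```

```text
421 [303.2 190.7] [25, 30, 27, 23]
8 [301.1 206. ] [33, 54, 7, 5]
4 [284.8 198. ] [19, 47, 3, 3]
0 [289.85991227 182.12671852] [316.00984936 198.35195578]
0.009 [289.74081248 185.36287087] [315.74090911 201.64241302]
9.8333 [0.30962461 0.42477749 0.22323049]
```

View pics/side_end.png

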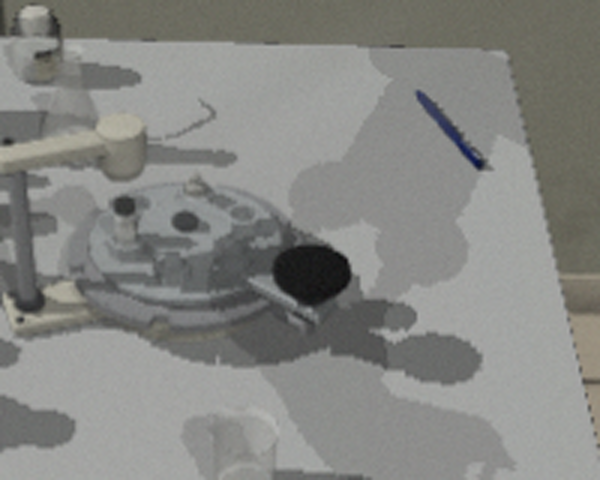

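The dish's top edge is at row 180, against 182 predicted with the plunger up and 185 with it down. Its columns, 290–316, match a 60° turn. The vial stands upright under the head and the glassware hasn't moved, so I'm handing in.

```bash
python3 -c "
from cell import robot
print(robot.hand_in())"
```

```text
the job is handed in; nothing more can be done
None
```

I turned the table one notch clockwise, so the vial now stands under the reading head with the plunger up and locked. The job is handed in, but no verdict came back. My last camera measurements put the turn at about 58–60°.

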